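# Turn the comal's gas to half, bring the spoon jar to the front and hold it there

## Robot

A 6-joint arm with a two-finger parallel gripper is mounted at the origin on the work surface. World frame = base frame: x ahead of the robot, y to its left, z up, the work surface at z = 0. Lengths are in mm, angles in rad, forces in N, time in s.
With the tool pointing down it reaches from about 425 to 1125 mm from the base axis. Payload 14.9 kg.
Tool frame: the origin (TCP) lies at the centre of the arm's flange, where the gripper is bolted on; the fingertips stand 191 mm ahead of it and the grasp point (between the pads) lies 172 mm ahead of it (r.finger_overhang is the distance from the TCP to the fingertips, in mm); z points along the fingers, y is the direction in which the jaws open and shut (so a half turn about z gives the same grasp; the last joint's range is limited). The gripper opens to 91 mm and grips with 3 to 60 N. Pads are 32 mm wide; open, the fingers measure 118 mm over their backs; the gripper's body (76 mm by 178 mm) begins 60 mm behind the grasp point.
Start: joints at [1.072, 0.379, 1.734, -0, 1.028, -0.033], TCP at [314.406, 625.435, 404.732] pointing down, gripper open.
Joint ranges: [-2.77, 2.77], [-0.74, 2.19], [0, 2.66], [-1.06, 4.2], [0.31, 2.87], [-3.08, 3.08]. Speed limits (rad/s): [1.89, 1.89, 2.39, 3.14, 3.14, 3.14].

## Interface

Orientations are given as a rotation vector (axis times angle).
In Python, from rig import r, eyes gives the robot as it stands.
- The arm moves only by the tool send_rows, never from a script. Its argument "targets" is a list of rows, each an object with "xyz": the shift along the tool's x, y, z in mm, a list of three; "dr": the turn, a rotation vector about the tool's x, y, z in degrees, a list of three; "hand": the finger opening in mm, from 0 to 91.2. A call has 1 to 12 rows; each row shifts and turns the pose as measured when the row begins, along the tool's axes as they then stand; what a row does not reach is not made up. A row lasts 1/10 s, in which the tool goes at most 50 mm and 8.59 degrees, less where a joint would pass 70% of its speed; a pose out of reach is approached as far as the arm can. A call with a gripper value outside its range is refused whole. The fingers move at their own pace and stop on an object; "newtons" is the grip in N (left out, the last holds). Time passes only in rows, so rows that do not move let the fingers close. It gives the time, the measured TCP pose, the force and the opening at its end, in the units of the state.
- r.observe(): the state, without advancing time (a new reading comes with each control period).
- eyes.capture(name): name is "scene" or "top" or "wrist"; returns a dict with "frame" (480x640x3 uint8, red, green, blue), "range_z" (480x640 float32, mm along the optical axis (not along the pixel's ray), 0 where there is no reading), "fx", "fy", "cx", "cy" (pixels), "cam_to_world" (4x4, takes a point from camera to world coordinates); the wrist camera has in their place "tool_from_camera" (4x4, takes a point from camera to tool coordinates, whose origin is the TCP and whose axes are the flange's). Camera axes: x right, y down, z forward; pixel columns grow to the right and rows downward; lengths in mm; the calibration is good to about 2 mm. A picture is of the moment at which its call begins: read the wrist's pose just before it.
- r.close_job(): hands the job in, once; it reports no verdict.
The state is a dict: "clock": time; "qpos": joint angles; "qvel": joint speeds; "effort": joint torques, N m; "eef_pos": TCP position; "eef_rot": TCP orientation; "wrist_force": force on the tool from outside, world axes, zero at the start; "torque": the same for the moment, N m; "opening": finger opening in mm.
Only numpy, scipy, OpenCV 4.12 (cv2) and the standard library are available. Lean on these libraries where they do the work, as an engineer would, in place of code of your own. Each camera call takes 0.05 s, during which the arm holds its last target. There are 200 camera calls.

## Task

The comal is hot and about to toast spices: turn its gas valve down to half open (lever at 45 degrees to the pipe) without shutting it off, and let go of the lever. Then turn the spice carousel until the tall jar with the wooden spoon faces straight to the front edge of the shelf, where the cook stands opposite the robot, and finish while still gripping the carousel, so that it stays still as the cook spoons from the jar. Do not touch the hot comal, and leave the tortilla press and the basket where they are.

Things in the scene. Friction and masses are not known exactly. Their poses are not given: they have to be found in the camera images.
- gas_line: Fixed copper gas pipe (15 mm thick, axis 45 mm above the shelf) with brass ball valve and burner. Origin on the shelf under the valve's stem; z up; may be yawed a little. The pipe runs along its y axis through the valve from y = -360 to 100 mm, then elbows to +x and to the burner (250 mm square, 85 mm high, centre at x 310, y 100 mm).
- valve_stem (a point): Point on the vertical turning axis of the valve lever, at the mid-height of the lever's sleeve, 89 mm above the shelf. Fixed; axes as gas_line.
- valve_sleeve (a point): Centre of the black sleeve on the valve lever, 72.5 mm from the stem axis. The sleeve is 75 mm long, 20 mm wide and 12 mm tall, from 35 to 110 mm from the stem axis; its x axis points along the lever to the stem, z up. Free space of 30 mm between its underside and the pipe below.
- gas_valve (a joint): Opening of the gas valve, rad: 0 = shut (lever across the pipe, pointing to -x of gas_line, towards the robot), 0.785 = half open, 1.571 = fully open (lever along the pipe, pointing to +y of gas_line). Grows clockwise seen from above; stops at 0 and 1.571; stays where left; takes 0.25 N m to turn (3.5 N at the sleeve's centre).
- comal: Hot round carbon steel comal, 280 mm across with two small loop handles on its sides (324 mm over them), 14 mm deep, handles 24 mm high, standing loose on the burner; origin at the centre of its underside, 85 mm above the shelf. Not to be touched.
- turntable: Turning part of the spice carousel: wooden disc 260 mm across, 12 mm thick, with five white jars (60 mm across, 86 mm tall; the spoon jar 110 mm) fixed in a ring and a 14 mm centre post with a knob. Origin on the turning axis under the disc, 14 mm above the shelf; x axis points to the spoon jar, z up. Turns endlessly either way with light friction (0.05 N m), no spring back. Its foot is fixed.
- knob (a point): Centre of the carousel's round wooden knob, on the turning axis, 176 mm above the shelf: 38 mm across and 33 mm tall, from 159 to 192 mm above the shelf. The spoon's tip comes up to 177 mm, about 107 mm from the axis.
- spoon_jar (a point): Point on the middle line of the tall jar, about half-way up; it has a wooden spoon standing through its lid. It lies 88 mm from the turning axis, 76 mm above the shelf. The jar faces front when it lies straight in the world +x direction (away from the robot, to the front edge of the shelf) from the turning axis.
- press: Round aluminium tortilla press, closed, 184 mm across, 60 mm high, with a hinge block and handle on opposite sides (228 mm over them); loose, 1.5 kg; origin at the centre of its underside. A bystander.
- basket: Lidded red plastic tortilla basket, closed, 212 mm across and 110 mm high; loose; origin at the centre of its underside. A bystander.
- carousel_axis (a point): Fixed point on the carousel's vertical turning axis, at the underside of the disc, 14 mm above the shelf; its axes are the world's: x to the front edge of the shelf, y to the robot's left, z up.

How it is judged (in metres and radians):
On the way, in this order (a step that is already met when the one before it is completed fails the run):
1. the gas valve is set to half open (45 degrees, within 8) and its lever is let go (value of joint gas_valve between 0.645 and 0.925 rad and contact force between the fingers and gas_line below 0.3 N), for 0.3 s.
2. the spoon jar faces the front edge and the carousel is gripped and still (x of spoon_jar in the frame of carousel_axis above 0.05 m and y of spoon_jar in the frame of carousel_axis between -0.015 and 0.015 m and angular speed of turntable below 0.05 rad/s and contact force between the fingers and turntable above 3 N), for 0.5 s.
At the end, for the whole second after the job is handed in: Gas valve at 45 degrees within 8, not touched by the fingers; the spoon jar straight towards the front edge (+x) from the carousel's axis within 15 mm sideways (10 degrees); carousel at rest (under 0.05 rad/s) and gripped by the fingers with more than 3 N (all of step 1 and all of step 2); the arm keeps its last pose, push and grip.
It fails at once if the gas is shut off (value of joint gas_valve below 0.2 rad).
It fails at once if the robot touches the hot comal (contact force between any of the fingers, the arm and comal above 0.5 N).
It fails at once if the comal, press or basket is moved by more than 15 mm (distance of any of comal, press, basket from where it was at the start of the episode above 0.015 m).
It also fails if it takes over 67 s, if anything falls off the work surface, if the arm or the gripper's body presses on something with over 40 N, if the wrist force passes 120 N, or if a joint passes its speed limit or range.

## Working session

There is one attempt and no reset: what is moved stays moved. The work goes in short steps, Python scripts to look and compute and a tool call to move; the robot and the scene stay as the last step left them, time stands still between calls to the robot, and variables do not carry over. Pictures are saved under pics/ and viewed, about 8 in all and at most 12, crops included, and the job is handed in when it is done.

Besides the shell and the picture viewer there is one more tool, called after "Call:" by a JSON object that holds its "fn" and its "kwargs". send_rows: Moves the arm, as the interface text tells. Its arguments: {"type":"object","properties":{"targets":{"type":"array","items":{"type":"object","properties":{"xyz":{"type":"array","items":{"type":"number"}},"dr":{"type":"array","items":{"type":"number"}},"hand":{"type":"number"}}}},"newtons":{"type":"number"}},"required":["targets"]}

```bash
mkdir -p pics; cat > h.py <<'E'
import numpy as np, cv2
from scipy.spatial.transform import Rotation as R
from rig import r, eyes
def cap(n,save=None):
    s=r.observe(); c=eyes.capture(n)
    if n=='wrist':
        T=np.eye(4);T[:3,:3]=R.from_rotvec(s['eef_rot']).as_matrix();T[:3,3]=s['eef_pos']
        c['cam_to_world']=T@np.array(c['tool_from_camera'])
    if save: cv2.imwrite('pics/'+save,cv2.cvtColor(c['frame'],cv2.COLOR_RGB2BGR))
    return c
def cloud(c):
    z=c['range_z'];v,u=np.mgrid[:480,:640]
    p=np.stack([(u-c['cx'])/c['fx']*z,(v-c['cy'])/c['fy']*z,z],-1)
    M=np.array(c['cam_to_world']);w=p@M[:3,:3].T+M[:3,3];w[z==0]=np.nan
    return w
def ray(c,u,v,h):
    M=np.array(c['cam_to_world']);d=M[:3,:3]@[(u-c['cx'])/c['fx'],(v-c['cy'])/c['fy'],1]
    return M[:3,3]+d*(h-M[2,3])/d[2]
E
python3 - <<'E'
from h import *
s=r.observe();print({k:np.round(v,3) for k,v in s.items()})
print(R.from_rotvec(s['eef_rot']).as_matrix().round(3))
a=cap('top','top.png');b=cap('scene','scene.png')
for c in(a,b):print(np.round(c['cam_to_world'],2),c['fx'])
w=cloud(a)
for v in range(20,480,40):print([tuple(int(x) if x==x else 0 for x in w[v,u]) for u in range(40,640,80)])
E
```

```text
{'clock': np.float64(0.0), 'qpos': array([ 1.072,  0.379,  1.735, -0.   ,  1.028, -0.033]), 'qvel': array([ 0.001,  0.001, -0.   , -0.001, -0.001, -0.   ]), 'effort': array([ 4.0000e-03, -7.6373e+01, -4.3436e+01,  6.5000e-02,  4.2000e-02,
       -0.0000e+00]), 'eef_pos': array([314.307, 625.258, 404.082]), 'eef_rot': array([-7.250e-01, -3.057e+00,  2.000e-03]), 'wrist_force': array([ 0.44 , -0.31 , -0.094]), 'torque': array([-0.02 , -0.022, -0.041]), 'opening': np.float64(91.511)}
[[-0.893  0.449 -0.   ]
 [ 0.449  0.893 -0.001]
 [ 0.    -0.001 -1.   ]]
[[-2.00000e-02 -1.00000e+00  7.00000e-02  4.30430e+02]
 [-1.00000e+00  2.00000e-02 -1.00000e-02  1.02100e+02]
 [ 0.00000e+00 -7.00000e-02 -1.00000e+00  1.68381e+03]
 [ 0.00000e+00  0.00000e+00  0.00000e+00  1.00000e+00]] 535.8896162086277
[[ 7.50000e-01  5.30000e-01 -4.10000e-01  1.18181e+03]
 [ 6.70000e-01 -5.80000e-01  4.70000e-01 -6.23020e+02]
 [ 1.00000e-02 -6.30000e-01 -7.80000e-01  1.30670e+03]
 [ 0.00000e+00  0.00000e+00  0.00000e+00  1.00000e+00]] 569.2507607231694
[(1267, 963, 43), (1264, 713, 36), (1266, 463, 22), (1268, 208,
[... 917 characters left out ...]
78, -1022, -452)]
[(371, 1278, -590), (380, 722, 4), (377, 455, 90), (367, 226, -6), (361, -24, 0), (355, -275, -3), (349, -527, -6), (305, -1164, -743)]
[(204, 1273, -585), (315, 514, 566), (250, 476, -1), (245, 227, 5), (238, -20, -2), (231, -269, -1), (226, -517, 2), (125, -1156, -751)]
[(40, 1270, -583), (248, 483, 650), (0, 0, 0), (121, 230, -6), (118, -16, 11), (109, -265, -2), (104, -511, 3), (-47, -1136, -733)]
[(-125, 1275, -598), (179, 476, 667), (200, 306, 768), (2, 232, 3), (91, 12, 371), (-11, -259, 0), (-17, -505, 0), (-226, -1133, -749)]
[(-282, 1264, -581), (-106, 724, -4), (146, 299, 802), (164, 166, 866), (11, 17, 412), (-133, -256, -7), (-137, -500, -1), (-109, -694, 100)]
```

View pics/top.png

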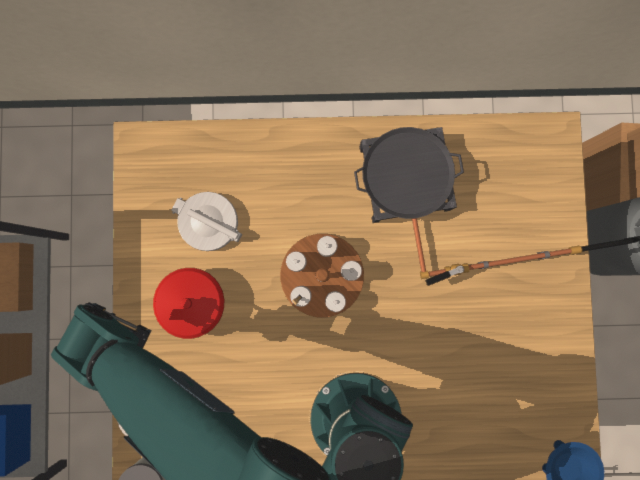

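View pics/scene.png

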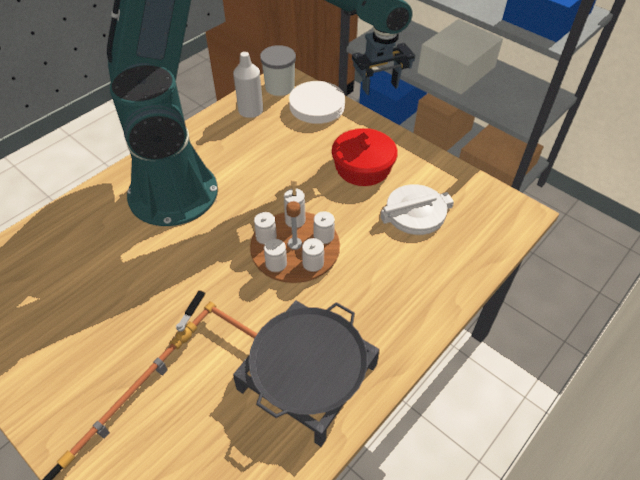

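The top view shows the valve near (457,270) with its sleeve near (437,278), and the carousel centred near (322,275). The lever is near fully open. I'll zoom in to identify the spoon jar.

```bash
python3 - <<'E'
from h import *
t=cv2.imread('pics/top.png')[225:325,270:480];s=cv2.imread('pics/scene.png')[180:360,160:350]
a=cv2.resize(t,None,fx=3.8,fy=3.8,interpolation=2)[:, :798]
cv2.imwrite('pics/z1.png',a);cv2.imwrite('pics/z2.png',cv2.resize(s,None,fx=3,fy=3,interpolation=2))
c=cap('top');w=cloud(c)
f=c['frame'].astype(int)
# disc: points with height 14..35 near carousel
q=w[225:330,265:380].reshape(-1,3);m=(q[:,2]>60)
g=f[225:330,265:380].reshape(-1,3)
for lo,hi in((60,105),(105,140),(140,215)):
  k=((w[225:330,265:380,2]>lo)&(w[225:330,265:380,2]<hi)).astype(np.uint8)
  n,l,st,ce=cv2.connectedComponentsWithStats(k)
  for i in range(1,n):
    if st[i,4]>8:
      p=w[225:330,265:380][l==i];print(lo,st[i,4],(ce[i]+[265,225]).round(1),p.mean(0).round(1),p[:,2].max().round())
# disc ellipse by brown mask, ray at 26
sub=c['frame'][225:330,265:380]
# black sleeve
s2=f[255:300,415:470];k=(s2.max(2)<45).astype(np.uint8)
n,l,st,ce=cv2.connectedComponentsWithStats(k)
for i in range(1,n):
  if st[i,4]>15:
    v,u=np.nonzero(l==i);rect=cv2.minAreaRect(np.stack([u,v],1).astype(np.float32))
    bx=cv2.boxPoints(rect)+[415,255];print(st[i,4],rect,[ray(c,*b,95)[:2].round() for b in bx], np.nanmedian(w[255:300,415:470][l==i],0))
# copper pipe
hsv=cv2.cvtColor(c['frame'],cv2.COLOR_RGB2HSV)
for u in range(470,580,10):
  z=w[240:285,u,2];i=np.where((z>25)&(z<75))[0]+240
  if len(i):print(u,i.mean(),ray(c,u,i.mean(),50).round())
E
```

```text
60 204 [326.3 246.3] [526.6  78.2  99.4] 105.0
60 210 [295.7 261.4] [484.1 169.8  99.1] 105.0
60 209 [350.4 270.6] [452.9   9.   99.3] 105.0
60 201 [334.3 301.2] [364.4  58.7 100. ] 105.0
105 102 [327.  244.5] [531.2  76.1 107.9] 122.0
105 15 [288.5 258.9] [491.8 190.6 107.1] 109.0
105 58 [297.2 260.6] [486.  164.9 108.1] 115.0
105 79 [352.6 270.3] [453.7   3.  108. ] 114.0
105 12 [293.6 267.8] [465.3 176.  108. ] 113.0
105 248 [301.  294.9] [386.1 155.2 133.4] 140.0
105 88 [335.8 301.5] [363.8  54.6 107.8] 118.0
105 12 [342.9 300.8] [365.4  33.8 108.3] 114.0
140 141 [321.9 274.4] [443.   93.8 190.3] 198.0
140 47 [296.1 300.3] [372.1 168.2 162.8] 179.0
104 ((22.86206817626953, 22.65517234802246), (4.456687927246094, 22.654830932617188), 68.19859313964844) [array([ 420., -216.]), array([ 444., -279.]), array([ 431., -284.]), array([ 408., -220.])] [ 425.19646596 -249.92371174   94.7530205 ]
470 267.0 [ 456. -359.   50.]
480 264.5 [ 463. -390.   50.]
490 263.5 [ 465. -421.   50.]
500 262.0 [ 469. -451.   50.]
510 260.0 [ 474. -482.   50.]
520 259.0 [ 476. -513.   50.]
530 257.0 [ 482. -544.   50.]
540 254.5 [ 489. -575.   50.]
550 254.0 [ 489. -606.   50.]
560 252.0 [ 495. -637.   50.]
570 250.5 [ 499. -668.   50.]
```

View pics/z1.png

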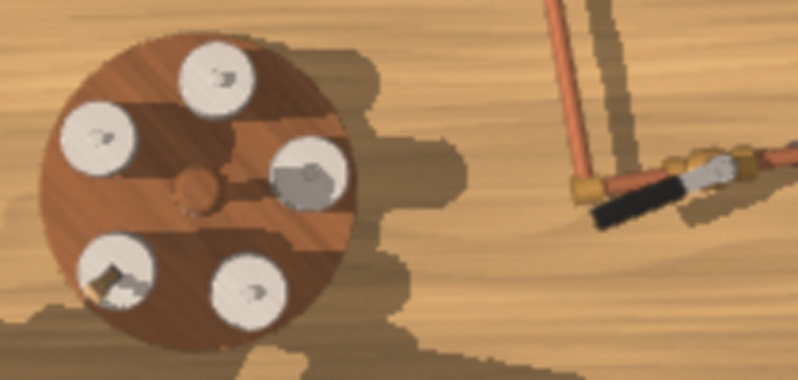

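View pics/z2.png

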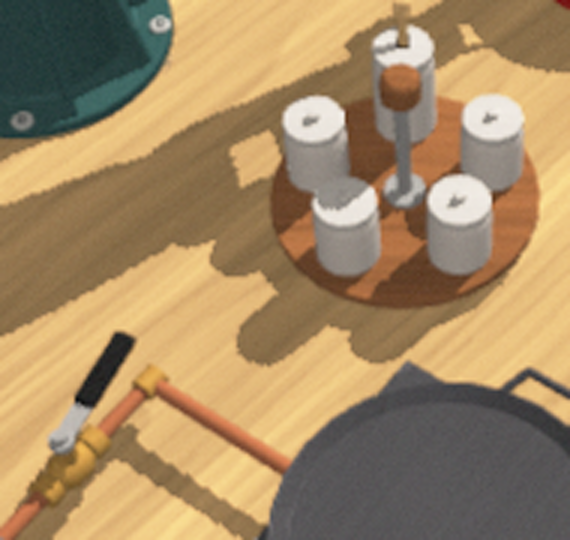

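The spoon jar is at about (386,155), with the knob at (443,94), so it faces 133°. The sleeve is at about (426,-250,95) and the stem at about (452,-318), which puts the valve opening near 1.35 rad. I'll move over the valve now.

Call:
{"fn": "send_rows", "kwargs": {"targets": [{"xyz": [-35,-31,-5]},{"xyz": [-35,-31,-5]},{"xyz": [-35,-31,-5]},{"xyz": [-35,-31,-5]},{"xyz": [-35,-31,-5]},{"xyz": [-35,-31,-5]},{"xyz": [-35,-31,-5]},{"xyz": [-35,-31,-5]},{"xyz": [-35,-31,-5]},{"xyz": [-35,-31,-5]},{"xyz": [-35,-31,-5]},{"xyz": [-35,-31,-5]}]}}

```text
validation failed for argument at $.ta...
```

Call:
{"fn": "send_rows", "kwargs": {"targets": [{"xyz": [-9,-44,0]},{"xyz": [-9,-44,0]},{"xyz": [-9,-44,0]},{"xyz": [-9,-44,0]},{"xyz": [-9,-44,0]},{"xyz": [-9,-44,0]},{"xyz": [-9,-44,0]},{"dr": [0,0,8.4]},{"dr": [0,0,8.4]},{"dr": [0,0,8.4]},{"dr": [0,0,8.4]},{"dr": [0,0,8.4]}]}}

```text
validation failed for argument at $.ta...
```

Call:
{"fn": "send_rows", "kwargs": {"targets": [{"xyz": [-35,-31,-5],"dr": [0,0,0],"hand": 91},{"xyz": [-35,-31,-5],"dr": [0,0,0],"hand": 91},{"xyz": [-35,-31,-5],"dr": [0,0,0],"hand": 91},{"xyz": [-35,-31,-5],"dr": [0,0,0],"hand": 91},{"xyz": [-35,-31,-5],"dr": [0,0,0],"hand": 91},{"xyz": [-35,-31,-5],"dr": [0,0,0],"hand": 91},{"xyz": [-35,-31,-5],"dr": [0,0,0],"hand": 91},{"xyz": [-35,-31,-5],"dr": [0,0,0],"hand": 91},{"xyz": [-35,-31,-5],"dr": [0,0,0],"hand": 91},{"xyz": [-35,-31,-5],"dr": [0,0,0],"hand": 91},{"xyz": [-35,-31,-5],"dr": [0,0,0],"hand": 91},{"xyz": [-35,-31,-5],"dr": [0,0,0],"hand": 91}]}}

```text
clock: 1.35
eef_pos: [526.4, 88.6, 464.8]
eef_rot: [-0.713, -3.059, 0.003]
wrist_force: [1.4, 0.2, 1.0]
opening: 90.9
```

Call:
{"fn": "send_rows", "kwargs": {"targets": [{"xyz": [-8,-43,0],"dr": [0,0,0],"hand": 60},{"xyz": [-8,-43,0],"dr": [0,0,0],"hand": 60},{"xyz": [-8,-43,0],"dr": [0,0,0],"hand": 60},{"xyz": [-8,-43,0],"dr": [0,0,0],"hand": 60},{"xyz": [-8,-43,0],"dr": [0,0,0],"hand": 60},{"xyz": [-8,-43,0],"dr": [0,0,0],"hand": 60},{"xyz": [-8,-43,0],"dr": [0,0,0],"hand": 60},{"xyz": [0,0,0],"dr": [0,0,8.4],"hand": 60},{"xyz": [0,0,0],"dr": [0,0,8.4],"hand": 60},{"xyz": [0,0,0],"dr": [0,0,8.4],"hand": 60},{"xyz": [0,0,0],"dr": [0,0,8.4],"hand": 60},{"xyz": [0,0,0],"dr": [0,0,8.4],"hand": 60}]}}

```text
clock: 2.55
eef_pos: [437.8, -223.7, 465.8]
eef_rot: [1.784, 2.584, -0.002]
wrist_force: [-0.6, 0.0, 0.5]
opening: 60.2
```

```bash
cat > v.py <<'E'
from h import *
import sys
s=r.observe();M=R.from_rotvec(s['eef_rot']).as_matrix()
print(s['clock'],s['eef_pos'].round(1),M.round(3).tolist(),s['qpos'].round(2),s['opening'].round(1))
c=cap('wrist',sys.argv[1]);w=cloud(c)
k=((c['frame'].max(2)<55)&(w[...,2]>80)&(w[...,2]<110)&(np.hypot(w[...,0]-426,w[...,1]+260)<90)).astype(np.uint8)
n,l,st,ce=cv2.connectedComponentsWithStats(k)
i=1+st[1:,4].argmax();v,u=np.nonzero(l==i)
P=np.array([ray(c,a,b,95)[:2] for a,b in zip(u,v)],np.float32)
(cx,cy),sz,_=rect=cv2.minAreaRect(P);b=cv2.boxPoints(rect)
e=[b[1]-b[0],b[2]-b[1]];d=max(e,key=np.linalg.norm);d=d/np.linalg.norm(d);d=d*np.sign(d[1])
ang=np.arctan2(-d[0],d[1]);print('sleeve',cx,cy,sz,'ang',ang,'opening',1.571-(ang-.138),'stem',cx-72.5*d[0],cy-72.5*d[1],'z',np.nanmedian(w[l==i][:,2]))
off=M.T@np.array([cx-s['eef_pos'][0],cy-s['eef_pos'][1],0]);print('tool offset',off.round(1),'turn z deg to align x:',np.degrees(np.arctan2(*(M.T@[d[0],d[1],0])[[1,0]])).round(1))
E
python3 v.py w1.png
```

```text
Traceback (most recent call last):
  File "v.py", line 4, in <module>
    print(s['clock'],s['eef_pos'].round(1),M.round(3).tolist(),s['qpos'].round(2),s['opening'].round(1))
                                                                                  ^^^^^^^^^^^^^^^^^^
AttributeError: 'float' object has no attribute 'round'
```

```bash
sed -i "s/s\['opening'\].round(1)/s['opening']/" v.py; python3 v.py w1.png
```

```text
2.55 [ 437.8 -223.7  465.8] [[-0.354, 0.935, 0.001], [0.935, 0.354, -0.002], [-0.003, -0.0, -1.0]] [-0.52 -0.04  2.1  -0.    1.07 -0.88] 60.21762661638971
sleeve 425.4463195800781 -247.7312774658203 (18.569660186767578, 73.67766571044922) ang 0.36227608 opening 1.3467239 stem 451.14056 -315.52548 z 94.25542699834392
tool offset [-18.1 -20.1   0. ] turn z deg to align x: -0.0
```

View pics/w1.png

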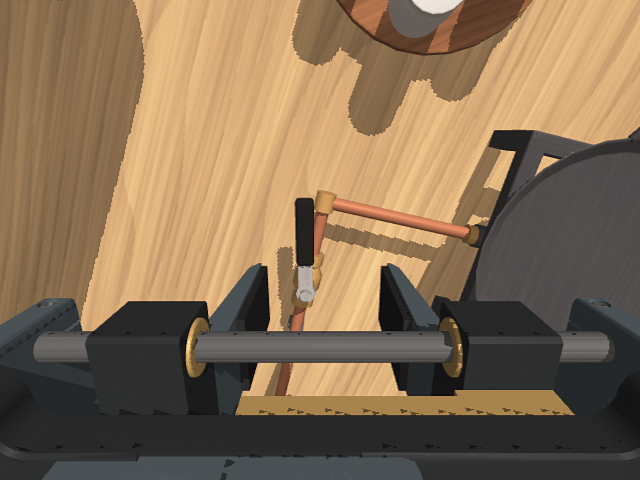

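The sleeve is seen at (305,232) and its size fits. The tool is already aligned with the lever, so I'll centre over it, descend and cage it loosely.

Call:
{"fn": "send_rows", "kwargs": {"targets": [{"xyz": [-18,-20,0],"dr": [0,0,0],"hand": 50},{"xyz": [0,0,40],"dr": [0,0,0],"hand": 50},{"xyz": [0,0,40],"dr": [0,0,0],"hand": 50},{"xyz": [0,0,40],"dr": [0,0,0],"hand": 50},{"xyz": [0,0,0],"dr": [0,0,0],"hand": 50}]}}

```text
clock: 3.1
eef_pos: [425.3, -248.8, 344.1]
eef_rot: [1.775, 2.584, -0.002]
wrist_force: [0.1, -0.5, 0.3]
opening: 50.0
```

```bash
python3 v.py w2.png
```

```text
3.1 [ 425.3 -248.8  344.1] [[-0.359, 0.933, 0.005], [0.933, 0.359, -0.005], [-0.006, 0.003, -1.0]] [-0.58  0.14  2.18 -0.    0.82 -0.94] 49.95063075947111
sleeve 424.9696044921875 -247.40756225585938 (19.018081665039062, 73.75696563720703) ang 0.35147125 opening 1.3575287 stem 449.92987 -315.47543 z 94.20949026911828
tool offset [ 1.4  0.2 -0. ] turn z deg to align x: 0.9
```

Call:
{"fn": "send_rows", "kwargs": {"targets": [{"xyz": [1,0,39],"dr": [0,0,0],"hand": 50},{"xyz": [0,0,38],"dr": [0,0,0],"hand": 50},{"xyz": [0,0,0],"dr": [0,0,0],"hand": 26},{"xyz": [0,0,0],"dr": [0,0,0],"hand": 26},{"xyz": [0,0,0],"dr": [0,0,0],"hand": 26},{"xyz": [0,0,0],"dr": [0,0,0],"hand": 26}], "newtons": 10}}

```text
clock: 3.75
eef_pos: [430.6, -251.5, 280.7]
eef_rot: [1.758, 2.579, -0.002]
wrist_force: [-5.2, -1.2, -4.8]
opening: 26.4
```

```bash
python3 v.py w3.png; python3 -c "
from h import *
s=r.observe();print(s['qpos'],s['wrist_force'],s['torque'],s['effort'])"
```

```text
3.75 [ 430.6 -251.5  280.7] [[-0.365, 0.931, 0.016], [0.931, 0.365, -0.013], [-0.018, 0.011, -1.0]] [-0.57  0.26  2.19 -0.    0.67 -0.95] 26.42759776690386
sleeve 424.704833984375 -243.1636962890625 (25.890262603759766, 66.92241668701172) ang 0.29646274 opening 1.4125372 stem 445.88492 -312.50095 z 94.2640881372223
tool offset [ 9.9 -2.5 -0.2] turn z deg to align x: 4.5
[-0.57498646  0.26221122  2.1868115  -0.00322963  0.6715353  -0.94649989] [-4.40388353 -0.25413461 -1.96763035] [-0.08940103  1.03678118 -0.09871746] [  1.63191386 -55.30039072 -34.62901711   0.42481489  -1.17212992
  -0.09637415]
```

View pics/w3.png

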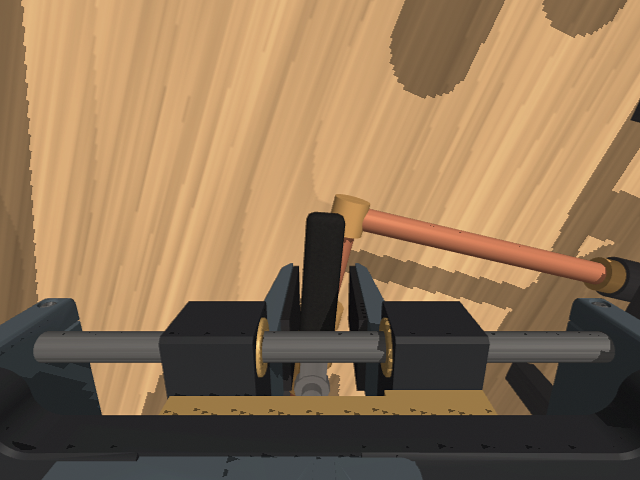

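The sleeve sits between the fingers (305–345, 210–330), but the tool has drifted and tilted about 1°. I'll open a bit, level the tool and finish the descent.

Call:
{"fn": "send_rows", "kwargs": {"targets": [{"xyz": [0,0,0],"dr": [0.6,1.0,0],"hand": 40},{"xyz": [5,-3,6],"dr": [0,0,0],"hand": 40},{"xyz": [0,0,6],"dr": [0,0,0],"hand": 40}]}}

```text
clock: 4.1
eef_pos: [427.0, -248.5, 273.3]
eef_rot: [1.765, 2.591, 0.0]
wrist_force: [0.5, -0.4, -0.1]
opening: 39.8
```

```bash
cat > t.py <<'E'
from h import *
s=r.observe();M=R.from_rotvec(s['eef_rot']).as_matrix();g=s['eef_pos']+172*M[:,2]
print(s['clock'],s['eef_pos'].round(1),'grasp',g.round(1),'xaxis',M[:,0].round(3),'level dr deg',np.degrees(np.cross([0,0,1],M.T@[0,0,-1])).round(2),'F',np.round(s['wrist_force'],1),s['qpos'].round(2))
rel=g[:2]-[450.5,-315.5];print('grasp radius,angle',np.hypot(*rel),np.arctan2(-rel[0],rel[1]),'tool angle',np.arctan2(-M[0,0],M[1,0]))
E
python3 t.py
```

```text
4.1 [ 427.  -248.5  273.3] grasp [ 428.  -249.2  101.3] xaxis [-0.366  0.931 -0.006] level dr deg [ 0.22  0.32 -0.  ] F [ 0.5 -0.4 -0.1] [-0.57  0.27  2.19 -0.    0.67 -0.95]
grasp radius,angle 70.03951722651632 0.3267402230733696 tool angle 0.374495484154818
```

Call:
{"fn": "send_rows", "kwargs": {"targets": [{"xyz": [1,-2,6],"dr": [0.2,0.3,0],"hand": 26},{"xyz": [0,0,0],"dr": [0,0,0],"hand": 26},{"xyz": [0,0,0],"dr": [0,0,0],"hand": 26},{"xyz": [-0.3,-7,0],"dr": [0,0,-5.5],"hand": 26},{"xyz": [-0.3,-7,0],"dr": [0,0,-5.5],"hand": 26},{"xyz": [-0.3,-7,0],"dr": [0,0,-5.5],"hand": 26}]}}

```text
clock: 4.7
eef_pos: [407.2, -258.3, 266.5]
eef_rot: [1.366, 2.828, 0.003]
wrist_force: [2.9, 3.2, 0.8]
opening: 26.4
```

```bash
python3 t.py
```

```text
4.7 [ 407.2 -258.3  266.5] grasp [ 407.4 -258.1   94.5] xaxis [-0.622  0.783  0.   ] level dr deg [ 0.11 -0.01  0.  ] F [2.9 3.2 0.8] [-0.61  0.27  2.22  0.    0.65 -1.29]
grasp radius,angle 71.80045673536488 0.6436642520507385 tool angle 0.6709173132767714
```

Call:
{"fn": "send_rows", "kwargs": {"targets": [{"xyz": [-0.3,-7,0],"dr": [0,0,-5],"hand": 26},{"xyz": [-0.3,-7,0],"dr": [0,0,-5],"hand": 26},{"xyz": [-0.3,-7,0],"dr": [0,0,-5],"hand": 26}]}}

```text
clock: 5.0
eef_pos: [392.1, -273.3, 266.4]
eef_rot: [-0.968, -2.988, -0.005]
wrist_force: [1.6, 2.8, 2.9]
opening: 26.0
```

```bash
python3 t.py;python3 v.py w4.png
```

```text
5.0 [ 392.1 -273.3  266.4] grasp [ 392.1 -272.7   94.4] xaxis [-0.81   0.587  0.002] level dr deg [ 0.17 -0.09  0.  ] F [1.6 2.8 2.9] [-0.66  0.26  2.23  0.    0.65 -1.61]
grasp radius,angle 72.36736675651093 0.9383501234602576 tool angle 0.9440044684835208
5.0 [ 392.1 -273.3  266.4] [[-0.81, 0.587, 0.0], [0.587, 0.81, 0.003], [0.002, 0.003, -1.0]] [-0.66  0.26  2.23  0.    0.65 -1.61] 26.03044378276472
sleeve 384.9389343261719 -259.8562927246094 (24.769390106201172, 49.650123596191406) ang 0.88524556 opening 0.82375443 stem 441.05905 -305.756 z 94.21983905747751
tool offset [13.6  6.7  0. ] turn z deg to align x: 3.4
```

Call:
{"fn": "send_rows", "kwargs": {"targets": [{"xyz": [0,1,0],"dr": [0,0,0],"hand": 50},{"xyz": [0,0,0],"dr": [0,0,0],"hand": 50},{"xyz": [0,0,0],"dr": [0,0,0],"hand": 50},{"xyz": [0,0,-40],"dr": [0,0,0],"hand": 50},{"xyz": [0,0,-40],"dr": [0,0,0],"hand": 50},{"xyz": [0,0,-40],"dr": [0,0,0],"hand": 50},{"xyz": [0,0,-40],"dr": [0,0,0],"hand": 50},{"xyz": [0,0,-20],"dr": [0,0,0],"hand": 80},{"xyz": [0,0,0],"dr": [0,0,0],"hand": 80}]}}

```text
clock: 5.95
eef_pos: [393.2, -272.3, 452.6]
eef_rot: [-0.978, -2.982, -0.005]
wrist_force: [0.2, -0.6, -0.2]
opening: 63.1
```

```bash
python3 v.py w5.png
```

```text
5.95 [ 393.2 -272.3  452.6] [[-0.806, 0.592, -0.002], [0.592, 0.806, 0.004], [0.004, 0.002, -1.0]] [-0.65 -0.04  2.14  0.    1.05 -1.59] 63.12354709217762
sleeve 393.3583984375 -271.23046875 (18.618083953857422, 73.70425415039062) ang 0.9034148 opening 0.8055852 stem 450.30316 -316.103 z 94.26652908098322
tool offset [0.5 1.  0. ] turn z deg to align x: 1.9
```

View pics/w5.png

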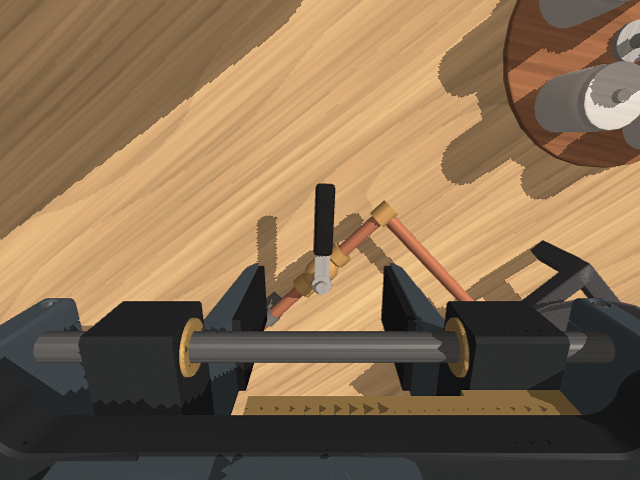

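The lever at (323,215) stands about 46° to the pipe (opening ≈0.806) and is released. Next is the carousel.

Call:
{"fn": "send_rows", "kwargs": {"targets": [{"xyz": [22,40,0],"dr": [0,0,0],"hand": 85},{"xyz": [22,40,0],"dr": [0,0,0],"hand": 85},{"xyz": [22,40,0],"dr": [0,0,0],"hand": 85},{"xyz": [22,40,0],"dr": [0,0,0],"hand": 85},{"xyz": [22,40,0],"dr": [0,0,0],"hand": 85},{"xyz": [22,40,0],"dr": [0,0,0],"hand": 85},{"xyz": [22,40,0],"dr": [0,0,0],"hand": 85},{"xyz": [15,30,0],"dr": [0,0,0],"hand": 85},{"xyz": [0,0,0],"dr": [0,0,0],"hand": 85}]}}

```text
clock: 6.9
eef_pos: [439.9, 90.7, 439.7]
eef_rot: [-0.988, -2.962, 0.0]
wrist_force: [-0.7, -0.7, 0.5]
opening: 85.0
```

```bash
cat > k.py <<'E'
from h import *
import sys
s=r.observe();M=R.from_rotvec(s['eef_rot']).as_matrix()
print(s['clock'],s['eef_pos'].round(1),M.round(3).tolist(),s['qpos'].round(2),s['opening'])
c=cap('wrist',sys.argv[1]);w=cloud(c)
k=((w[...,2]>165)&(w[...,2]<205)&(np.hypot(w[...,0]-443,w[...,1]-94)<40));u,v=None,None
vv,uu=np.nonzero(k);print('n',k.sum())
if k.sum()>30:
  print('zmax',np.nanpercentile(w[k][:,2],90));(cu,cv),rad=cv2.minEnclosingCircle(np.stack([uu,vv],1).astype(np.float32))
  p=w[k];top=p[p[:,2]>np.nanpercentile(p[:,2],40)];(x,y),q=cv2.minEnclosingCircle(top[:,:2].astype(np.float32));print('knob px',cu,cv,'circle',x,y,q,'median',np.median(top,0))
  print('tool offset',(M.T@np.array([x-s['eef_pos'][0],y-s['eef_pos'][1],0])).round(1))
E
python3 k.py w6.png
```

```text
6.9 [439.9  90.7 439.7] [[-0.8, 0.6, -0.018], [0.6, 0.8, 0.006], [0.018, -0.006, -1.0]] [ 0.15 -0.08  2.2   0.01  1.04 -0.78] 84.95083664056492
n 2287
zmax 191.95080876750106
knob px 332.0 256.59259033203125 circle 442.3047790527344 94.49540710449219 16.825654983520508 median [442.73354319  94.31411589 191.27174587]
tool offset [ 0.4  4.5 -0. ]
```

View pics/w6.png

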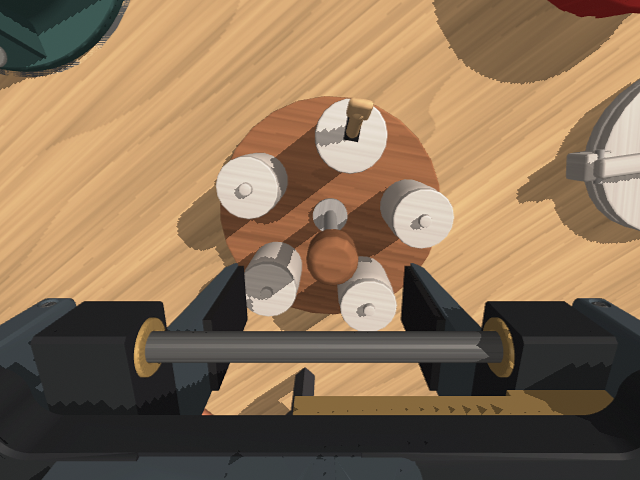

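The knob is at (332,257), measured at (442.5,94.4,192), and the spoon jar is at (351,135). I'll level the tool, centre it and descend.

Call:
{"fn": "send_rows", "kwargs": {"targets": [{"xyz": [0,0,0],"dr": [-0.3,-1.0,0],"hand": 85},{"xyz": [0,4,30],"dr": [0,0,0],"hand": 85},{"xyz": [0,0,30],"dr": [0,0,0],"hand": 85},{"xyz": [0,0,15],"dr": [0,0,0],"hand": 85},{"xyz": [0,0,0],"dr": [0,0,0],"hand": 85}]}}

```text
clock: 7.45
eef_pos: [440.8, 88.0, 359.3]
eef_rot: [1.002, 2.976, -0.005]
wrist_force: [-0.6, 0.3, 1.2]
opening: 84.9
```

```bash
python3 t.py; python3 - <<'E'
from h import *
c=cap('top');w=cloud(c)
K=np.array([442.5,94.4])
m=(w[...,2]>112)&(w[...,2]<132)&(np.hypot(w[...,0]-K[0],w[...,1]-K[1])<125)&(np.hypot(w[...,0]-K[0],w[...,1]-K[1])>55)&(c['frame'].min(2)>110)
p=w[m];
if len(p):
  (x,y),q=cv2.minEnclosingCircle(p[:,:2].astype(np.float32));d=np.array([x,y])-K;print(len(p),x,y,q,np.hypot(*d),np.degrees(np.arctan2(d[1],d[0])))
s=r.observe()
# ray from earlier wrist picture
c2=eyes.capture('wrist');T=np.eye(4);T[:3,:3]=np.array([[-0.8,0.6,-0.018],[0.6,0.8,0.006],[0.018,-0.006,-1.0]]);T[:3,3]=[439.9,90.7,439.7]
c2['cam_to_world']=T@np.array(c2['tool_from_camera'])
d=ray(c2,351,135,124)[:2]-K;print(d,np.hypot(*d),np.degrees(np.arctan2(d[1],d[0])))
E
```

```text
7.45 [440.8  88.  359.3] grasp [440.8  87.4 187.3] xaxis [-0.796  0.605 -0.002] level dr deg [-0.16  0.12  0.  ] F [-0.6  0.3  1.2] [ 0.15  0.04  2.25 -0.    0.85 -0.77]
grasp radius,angle 403.01617388132195 0.024028636102012994 tool angle 0.9212758587475298
24 421.2806701660156 83.17069244384766 108.56907653808594 24.007442737494546 -152.11212623386692
[-59.9392948   65.46422308] 88.75969561202774 132.4773395446849
```

Ray check: the jar is 88.8 mm from the axis at 132.5°, which fits the given 88. I'll centre, close and check the grip.

Call:
{"fn": "send_rows", "kwargs": {"targets": [{"xyz": [3,6,12],"dr": [0,0,0],"hand": 85},{"xyz": [0,0,0],"dr": [0,0,0],"hand": 45},{"xyz": [0,0,0],"dr": [0,0,0],"hand": 45},{"xyz": [0,0,0],"dr": [0,0,0],"hand": 45},{"xyz": [0,0,0],"dr": [0,0,0],"hand": 45}], "newtons": 20}}

```text
clock: 8.05
eef_pos: [443.8, 94.9, 351.0]
eef_rot: [1.001, 2.97, 0.0]
wrist_force: [-0.9, -0.0, 0.1]
opening: 55.7
```

```bash
python3 t.py
```

```text
8.05 [443.8  94.9 351. ] grasp [445.   94.5 179. ] xaxis [-0.796  0.606 -0.007] level dr deg [ 0.14  0.42 -0.  ] F [-0.9 -0.   0.1] [ 0.16  0.06  2.25 -0.    0.82 -0.76]
grasp radius,angle 410.0190858267576 0.013315045904260352 tool angle 0.9203564383357167
```

Call:
{"fn": "send_rows", "kwargs": {"targets": [{"xyz": [0,0,3],"dr": [0.1,0.4,0],"hand": 45},{"xyz": [0,0,0],"dr": [0,0,0],"hand": 30},{"xyz": [0,0,0],"dr": [0,0,0],"hand": 30},{"xyz": [0,0,0],"dr": [0,0,0],"hand": 30},{"xyz": [0,0,0],"dr": [0,0,0],"hand": 30},{"xyz": [0,0,0],"dr": [0,0,0],"hand": 30}], "newtons": 20}}

```text
clock: 8.65
eef_pos: [443.3, 94.3, 348.0]
eef_rot: [-1.001, -2.976, 0.003]
wrist_force: [-0.4, 0.3, 1.1]
opening: 37.2
```

```bash
python3 t.py
```

```text
8.65 [443.3  94.3 348. ] grasp [443.  94. 176.] xaxis [-0.797  0.605  0.001] level dr deg [-0.15 -0.03  0.  ] F [-0.4  0.3  1.1] [ 0.16  0.07  2.25 -0.    0.82 -0.76]
grasp radius,angle 409.54104632042805 0.0183525618559555 tool angle 0.9216105543629691
```

The knob is gripped at 37 mm opening. Now I'll turn it clockwise (tool +z).

Call:
{"fn": "send_rows", "kwargs": {"targets": [{"xyz": [0,0,0],"dr": [0,0,2],"hand": 25},{"xyz": [0,0,0],"dr": [0,0,4],"hand": 25},{"xyz": [0,0,0],"dr": [0,0,6],"hand": 25},{"xyz": [0,0,0],"dr": [0,0,6],"hand": 25},{"xyz": [0,0,0],"dr": [0,0,6],"hand": 25},{"xyz": [0,0,0],"dr": [0,0,6],"hand": 25},{"xyz": [0,0,0],"dr": [0,0,6],"hand": 25},{"xyz": [0,0,0],"dr": [0,0,6],"hand": 25},{"xyz": [0,0,0],"dr": [0,0,6],"hand": 25},{"xyz": [0,0,0],"dr": [0,0,6],"hand": 25},{"xyz": [0,0,0],"dr": [0,0,4],"hand": 25},{"xyz": [0,0,0],"dr": [0,0,2],"hand": 25}], "newtons": 30}}

```text
clock: 9.85
eef_pos: [443.6, 94.5, 348.1]
eef_rot: [2.399, 2.028, -0.005]
wrist_force: [0.3, 0.9, 0.8]
opening: 37.5
```

```bash
python3 t.py
```

```text
9.85 [443.6  94.5 348.1] grasp [443.2  94.  176.1] xaxis [ 0.166  0.986 -0.003] level dr deg [-0.11  0.17  0.  ] F [0.3 0.9 0.8] [ 0.16  0.07  2.25 -0.    0.82  0.33]
grasp radius,angle 409.5808528250757 0.017872727488788424 tool angle -0.16706423540017498
```

Call:
{"fn": "send_rows", "kwargs": {"targets": [{"xyz": [0,0,0],"dr": [0,0,3],"hand": 25},{"xyz": [0,0,0],"dr": [0,0,5],"hand": 25},{"xyz": [0,0,0],"dr": [0,0,7],"hand": 25},{"xyz": [0,0,0],"dr": [0,0,7],"hand": 25},{"xyz": [0,0,0],"dr": [0,0,7],"hand": 25},{"xyz": [0,0,0],"dr": [0,0,7],"hand": 25},{"xyz": [0,0,0],"dr": [0,0,7],"hand": 25},{"xyz": [0,0,0],"dr": [0,0,7],"hand": 25},{"xyz": [0,0,0],"dr": [0,0,7],"hand": 25},{"xyz": [0,0,0],"dr": [0,0,5],"hand": 25},{"xyz": [0,0,0],"dr": [0,0,4],"hand": 25},{"xyz": [0,0,0],"dr": [0,0,2],"hand": 25}]}}

```text
clock: 11.05
eef_pos: [443.8, 94.3, 348.0]
eef_rot: [3.128, 0.26, -0.005]
wrist_force: [-0.2, -2.0, 1.0]
opening: 36.8
```

Call:
{"fn": "send_rows", "kwargs": {"targets": [{"xyz": [0,0,0],"dr": [0,0,0],"hand": 25},{"xyz": [0,0,0],"dr": [0,0,0],"hand": 25}]}}

```text
clock: 11.25
eef_pos: [443.9, 94.3, 348.0]
eef_rot: [3.129, 0.26, -0.005]
wrist_force: [-0.6, -1.8, 1.4]
opening: 36.9
```

```bash
python3 t.py; python3 - <<'E'
from h import *
K=np.array([442.5,94.4])
for n in('top','scene'):
  c=cap(n,n+'2.png');w=cloud(c)
  d=np.hypot(w[...,0]-K[0],w[...,1]-K[1])
  m=(w[...,2]>117)&(w[...,2]<130)&(d>50)&(d<125)&(c['frame'].min(2)>100)
  p=w[m];q=p.mean(0)[:2]-K if len(p) else 0;print(n,len(p),q,np.std(p[:,:2],0) if len(p) else 0)
cv2.imwrite('pics/f.png',np.hstack([cv2.resize(cv2.imread('pics/scene2.png')[140:380,150:450],None,fx=1.6,fy=1.6),cv2.resize(cv2.imread('pics/top2.png')[200:320,260:410],(480,384))])[:,:960][:, :]) 
a=cv2.imread('pics/f.png');cv2.imwrite('pics/f.png',cv2.resize(a,(800,int(a.shape[0]*800/a.shape[1]))))
E
```

```text
11.25 [443.9  94.3 348. ] grasp [443.3  93.9 176. ] xaxis [ 0.986  0.165 -0.004] level dr deg [ 0.1   0.21 -0.  ] F [-0.6 -1.8  1.4] [ 0.16  0.07  2.25 -0.    0.83  1.56]
grasp radius,angle 409.44334441450104 0.01759558327055018 tool angle -1.4048643640156322
top 15 [81.94429224 -4.53953983] [14.10079813 18.70102112]
scene 63 [104.38232365 -12.73405885] [13.08385841 13.42513846]
```

View pics/f.png

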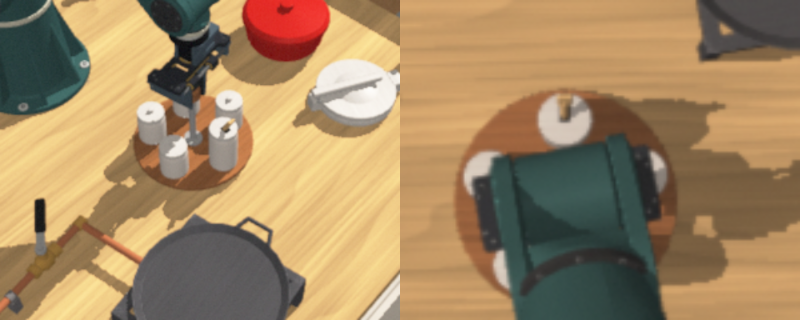

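The final view shows the spoon jar in front at (223,145) left and (566,118) right, with the knob gripped. I'll check the jar by ray casting from the top view.

```bash
python3 - <<'E'
from h import *
c=cap('top');f=c['frame'];K=np.array([442.5,94.4])
k=np.zeros((480,640),np.uint8);h=cv2.cvtColor(f,cv2.COLOR_RGB2HSV)
k[232:256,308:338]=(f[232:256,308:338].min(2)>130)
v,u=np.nonzero(k);(x,y),q=cv2.minEnclosingCircle(np.stack([u,v],1).astype(np.float32))
print(len(u),x,y,q,ray(c,x,y,124)[:2]-K)
m=np.median(np.nan_to_num(cloud(c)[...,2][k>0]));print(m,r.observe()['qvel'].round(3))
E
```

```text
233 321.1666564941406 244.5 9.846128463745117 [88.18219336 -0.92911087]
135.4685636325171 [-0.    -0.001  0.001 -0.001 -0.001  0.003]
```

The jar lies at (88,-1) mm from the axis. I'll hold a moment longer, then hand in.

Call:
{"fn": "send_rows", "kwargs": {"targets": [{"xyz": [0,0,0],"dr": [0,0,0],"hand": 25},{"xyz": [0,0,0],"dr": [0,0,0],"hand": 25},{"xyz": [0,0,0],"dr": [0,0,0],"hand": 25},{"xyz": [0,0,0],"dr": [0,0,0],"hand": 25},{"xyz": [0,0,0],"dr": [0,0,0],"hand": 25},{"xyz": [0,0,0],"dr": [0,0,0],"hand": 25},{"xyz": [0,0,0],"dr": [0,0,0],"hand": 25},{"xyz": [0,0,0],"dr": [0,0,0],"hand": 25}]}}

```text
clock: 12.2
eef_pos: [443.9, 94.3, 348.0]
eef_rot: [3.129, 0.262, -0.005]
wrist_force: [0.3, -2.4, 0.8]
opening: 37.1
```

```bash
python3 t.py; python3 -c "
from rig import r
print(r.close_job())"
```

```text
12.2 [443.9  94.3 348. ] grasp [443.3  93.9 176. ] xaxis [ 0.986  0.166 -0.004] level dr deg [ 0.1   0.21 -0.  ] F [ 0.3 -2.4  0.8] [ 0.16  0.07  2.25 -0.    0.83  1.56]
grasp radius,angle 409.4506541856099 0.017597076095307983 tool angle -1.4038820778949348
the job is handed in; nothing more can be done
None
```

I set the gas valve to half open and let go of the lever. I then turned the carousel about 133° clockwise by its knob and handed the job in at 12.2 s, still gripping it.

- **Valve:** measured by wrist camera after release at about 0.81 rad (46°).
- **Spoon jar:** 88 mm in front of the axis and 1 mm sideways, by a ray cast in the top view.
- **Grip:** the knob is held at 37 mm opening with 30 N commanded. The tool was still in the last readings.

**Checks that disagreed:** a depth-based estimate of the jar put it 5 mm sideways in the top view and 13 mm in the scene view. It caught only parts of the jar and had a wide spread, so I went by the ray and the measured turn of the tool. Earlier, a wrist view of the lever half hidden by the fingers was also off, and I replaced it with a clear view.

On the first descent the tool drifted about 6 mm and pressed the lever lightly (about 5 N), and I corrected it before turning. I did not measure the comal, press and basket again afterwards. The arm stayed clear of them, and they look in place in the last picture.

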